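# Cap the open vial, then gather the stoppers in the tray's pick corner

### The job

First press shut the one flip cap that stands open in the vial rack, so that no stray piece can fall into the sample. Then take the parts tray by its strap handle, lift it well clear of the bench and tip it down towards its low-walled corner until all four white stoppers have slid together into that corner. Leave everything else on the bench alone, and finish while still holding the tray up, still and tilted like that.

Things in the scene. Friction and masses are not known exactly. Their poses are not given: they have to be found in the camera images.
- tray: loose steel parts tray, 190 (own x) x 140 (own y) mm, walls 40 high, walls and floor 4 thick, 0.23-0.46 kg; origin under its centre, z up. A rigid strap handle spans its middle along own y, wall to wall: 12 thick (x), 18 tall, top 89 mm above the underside. At its (+x,+y) corner both walls are cut down to 20 mm over 50 mm: the low-walled corner
- tray_grip (a point): middle of the tray's strap handle, 80 mm above the tray's underside; axes as the tray's. Pinch it from above with the fingers closing along the tray's x, about 40 N or more so that it does not swing in the grip
- pick_corner (a point): inner corner of the tray's floor at (+x, +y), the low-walled one: own (91, 66, 4) mm
- plug_a: white PTFE stopper lying loose in the tray, standing on its flange: flange 22 mm diameter and 5 mm high, stem 16 mm tapering to 14 mm, 16 mm high in all, 12 g, slippery (friction about 0.14: it needs some 15 degrees of tilt to slide well along a wall, 30 to 35 degrees is sure); origin at the centre of its underside
- plug_b: white PTFE stopper lying loose in the tray, standing on its flange: flange 22 mm diameter and 5 mm high, stem 16 mm tapering to 14 mm, 16 mm high in all, 12 g, slippery (friction about 0.14: it needs some 15 degrees of tilt to slide well along a wall, 30 to 35 degrees is sure); origin at the centre of its underside
- plug_c: white PTFE stopper lying loose in the tray, standing on its flange: flange 22 mm diameter and 5 mm high, stem 16 mm tapering to 14 mm, 16 mm high in all, 12 g, slippery (friction about 0.14: it needs some 15 degrees of tilt to slide well along a wall, 30 to 35 degrees is sure); origin at the centre of its underside
- plug_d: white PTFE stopper lying loose in the tray, standing on its flange: flange 22 mm diameter and 5 mm high, stem 16 mm tapering to 14 mm, 16 mm high in all, 12 g, slippery (friction about 0.14: it needs some 15 degrees of tilt to slide well along a wall, 30 to 35 degrees is sure); origin at the centre of its underside
- rack: aluminium rack fixed to the bench, 60 mm (own x) x 160 mm (own y) x 40 mm high, origin under its centre; holds the three vials in a row along its y, 47 mm apart
- vial_a: glass vial fixed in the rack, 28 mm diameter with a 31 mm white collar; origin at the centre of its bottom, 6 mm above the bench; its mouth is 62 mm above its origin. The cap's hinge lies at own (+18, 0, +62) mm, axis own y, so an open cap stands up over the vial's own +x side
- cap_a (a joint): angle of that vial's flip cap: 0 shut, 1.57 upright, 2.2 fully back. Lid 31 mm diameter, 6 mm thick, with a 10 mm thumb lip on the far side from the hinge; light friction hinge (about 1 N at the lid), stays where it is left
- cap_a_top (a point): centre of the top face of that cap (shut: 69 mm above the vial's origin, on its axis); turns with the cap
- vial_b: glass vial fixed in the rack, 28 mm diameter with a 31 mm white collar; origin at the centre of its bottom, 6 mm above the bench; its mouth is 62 mm above its origin. The cap's hinge lies at own (+18, 0, +62) mm, axis own y, so an open cap stands up over the vial's own +x side
- cap_b (a joint): angle of that vial's flip cap: 0 shut, 1.57 upright, 2.2 fully back. Lid 31 mm diameter, 6 mm thick, with a 10 mm thumb lip on the far side from the hinge; light friction hinge (about 1 N at the lid), stays where it is left
- cap_b_top (a point): centre of the top face of that cap (shut: 69 mm above the vial's origin, on its axis); turns with the cap
- vial_c: glass vial fixed in the rack, 28 mm diameter with a 31 mm white collar; origin at the centre of its bottom, 6 mm above the bench; its mouth is 62 mm above its origin. The cap's hinge lies at own (+18, 0, +62) mm, axis own y, so an open cap stands up over the vial's own +x side
- cap_c (a joint): angle of that vial's flip cap: 0 shut, 1.57 upright, 2.2 fully back. Lid 31 mm diameter, 6 mm thick, with a 10 mm thumb lip on the far side from the hinge; light friction hinge (about 1 N at the lid), stays where it is left
- cap_c_top (a point): centre of the top face of that cap (shut: 69 mm above the vial's origin, on its axis); turns with the cap
- bottle_small: bystander, to be left alone: small amber jar with white cap, 30 mm diameter, 55 mm high; origin at the middle of its underside
- collar: bystander, to be left alone: steel collar, 32 mm outside, 18 mm bore, 14 mm high; origin at the middle of its underside
- wrench: bystander, to be left alone: steel wrench 150 mm long, lying flat along its own x; origin at the underside near its middle
- beaker: bystander, to be left alone: glass beaker, 64 mm wide, 80 mm high, open top; origin at the middle of its underside
- bottle_big: bystander, to be left alone: clear plastic bottle with white cap, 64 mm diameter, 130 mm high; origin at the middle of its underside
- screwdriver: bystander, to be left alone: screwdriver 170 mm long, lying flat along its own x; origin at the underside near its middle
- gasket_tin: bystander, to be left alone: flat aluminium tin 70 x 90 x 30 mm; origin at the middle of its underside
Mind the look-alikes: they are no part of the job. What is shaped like the tray but brown or red is not meant.

How it is judged:
By the outcome, as a careful person would: the job done as asked, in the order asked, and still so for the second after the job is handed in, while the arm keeps its last pose, push and grip.
It also fails if it takes over 48 s, if anything falls off the work surface, if the arm or the gripper's body presses on something with over 40 N, if the wrist force passes 120 N, or if a joint passes its speed limit or range.

### The arm

A 6-joint arm with a two-finger parallel gripper is mounted at the origin on the work surface. World frame = base frame: x ahead of the robot, y to its left, z up, the work surface at z = 0. Lengths are in mm, angles in rad, forces in N, time in s.
With the tool pointing down it reaches from about 300 to 775 mm from the base axis. Payload 14.6 kg.
Tool frame: the origin (TCP) lies on the centre line of the jaws, within the pads' length; the fingertips stand ahead of it and the grasp point (between the pads) is the TCP (manip.tip_reach is the z of the fingertips in the tool frame, in mm); z points along the fingers, y is the direction in which the jaws open and shut (so a half turn about z gives the same grasp; the last joint's range is limited). The gripper opens to 94 mm and grips with 3 to 60 N. Pads are 16 mm wide; open, the fingers measure 119 mm over their backs; the gripper's body (75 mm by 177 mm) begins 78 mm behind the grasp point.
Start: joints at [1.248, 0.3, 1.521, -0, 1.321, -0.067], TCP at [139.159, 532.094, 224.446] pointing down, gripper open.
Joint ranges: [-3.03, 3.03], [-0.79, 2.21], [0.23, 2.52], [-1.04, 4.18], [0, 3.07], [-2.55, 2.55]. Speed limits (rad/s): [2.22, 2.22, 2.57, 3.14, 3.14, 3.14].

### API

Orientations are given as [roll, pitch, yaw] about the fixed x, y, z axes, in that order (R = Rz(yaw) Ry(pitch) Rx(roll)).
In Python, from cell import manip, camera, search_frame, masks_of, tip_of gives the robot as it stands.
- The arm moves only by the tool send_rows, never from a script. Its argument "plan" is a list of rows, each an object with "travel": the shift along the tool's x, y, z in mm, a list of three; "delta_rot": the turn, a rotation vector about the tool's x, y, z in degrees, a list of three; "fingers": the gripper's target within -1 to 1 (shut at 1, half-way at 0, fully open at -1). In form: [{"travel": [dx, dy, dz], "delta_rot": [wx, wy, wz], "fingers": fingers}, ...]. A call has 1 to 20 rows; each row shifts and turns the commanded pose from where the row before left it, along the tool's axes as they then stand; what a row does not reach is not made up. A row lasts 1/8 s, in which the tool goes at most 62.5 mm and 10.7 degrees, less where a joint would pass 70% of its speed; a pose out of reach is approached as far as the arm can. A call is refused whole if a number of a shift passes 62.5 or a number of a turn 10.7, either way. A call with a gripper value outside its range is refused whole. The fingers move at their own pace and stop on an object; "grip_force" is the grip in N (left out, the last holds). Time passes only in rows, so rows that do not move let the fingers close. It gives the time, the measured TCP pose, the force and the opening at its end, in the units of the state.
- manip.read_state(): the state, without advancing time (a new reading comes with each control period).
- camera(name): name is "scene" or "top" or "wrist"; returns a dict with "color" (384x512x3 uint8, red, green, blue), "z_map" (384x512 float32, mm along the optical axis (not along the pixel's ray), 0 where there is no reading), "fov_y" (degrees; the focal length in pixels is half the picture's height over the tangent of half this angle, whatever the lens; pixels are square), "cx", "cy" (the principal point, pixels), "world_from_camera" (4x4, takes a point from camera to world coordinates); the wrist camera has in their place "tool_from_camera" (4x4, takes a point from camera to tool coordinates, whose origin is the TCP and whose axes are the flange's). Camera axes: x right, y up, looking along -z (the intrinsics and any distortion apply to the point x, -y, -z); pixel columns grow to the right and rows downward; lengths in mm; the calibration is good to about 2 mm. A picture is of the moment at which its call begins: read the wrist's pose just before it.
- manip.sign_off(): hands the job in, once; it reports no verdict.
Trained networks look in the newest picture that a camera, given by its name, has taken for a name from the list of things; names that differ only in an ending like _2 or _b are one class to them, and where a whole thing is asked for, a point or a joint stands for the part that bears it (a point fixed in the world has none). Each returns a list of dicts, best first, with "confidence" (0 to 1); they miss things now and then, are a little off and sometimes report something else, mostly with a low value. They report only what shows in the picture. A call takes as long as a camera call. They do not tell look-alikes from the thing itself.
- search_frame(name, camera): "at" ([x, y, z] in mm, in the coordinates of the camera as it stood for that picture, good to about 4 mm: the middle of the surface that is visible of it).
- masks_of(name, camera): "region" (384x512 bool, what is visible of it).
- tip_of(name, camera): "at" ([x, y, z] in mm, in the coordinates of the camera as it stood for that picture, good to about 4 mm: a listed point, or the origin of a listed thing).
The state is a dict: "clock": time; "joints": joint angles; "qd": joint speeds; "effort": joint torques, N m; "eef_pos": TCP position; "eef_rot": TCP orientation; "wrist_force": force on the tool from outside, world axes, zero at the start; "moment": the same for the moment, N m; "finger_gap": finger opening in mm.
Only numpy, scipy, OpenCV 4.12 (cv2) and the standard library are available. Lean on these libraries where they do the work, as an engineer would, in place of code of your own. Each camera call takes 0.05 s, during which the arm holds its last target. There are 200 camera calls.

## Working session

There is one attempt and no reset: what is moved stays moved. The work goes in short steps, Python scripts to look and compute and a tool call to move; the robot and the scene stay as the last step left them, time stands still between calls to the robot, and variables do not carry over. Pictures are saved under pics/ and viewed, about 8 in all and at most 12, crops included, and the job is handed in when it is done.

Besides the shell and the picture viewer there is one more tool, called after "Call:" as a command line: name --argument value ..., lists and objects as JSON in quotes. send_rows: Moves the arm, as the interface text tells. Its arguments: {"type":"object","properties":{"plan":{"type":"array"},"grip_force":{"type":"number"}},"required":["plan"]}

```bash
mkdir -p pics; ls; cat > h.py <<'E'
import numpy as np, cv2
from cell import manip, camera, search_frame, masks_of, tip_of
from scipy.spatial.transform import Rotation as Ro
def tool(s=None):
    s=s or manip.read_state(); T=np.eye(4); T[:3,:3]=Ro.from_euler('xyz',s['eef_rot']).as_matrix(); T[:3,3]=s['eef_pos']; return T
def shot(n):
    T=tool(); c=camera(n); c['W']=c['world_from_camera'] if n!='wrist' else T@c['tool_from_camera']; return c
def cloud(c):
    z=c['z_map']; h,w=z.shape; f=h/2/np.tan(np.radians(c['fov_y'])/2)
    v,u=np.mgrid[:h,:w]; P=np.stack([(u-c['cx'])*z/f,-(v-c['cy'])*z/f,-z],-1)
    P=P@c['W'][:3,:3].T+c['W'][:3,3]; P[z==0]=np.nan; return P
def w(c,p): return (c['W']@np.r_[p,1])[:3]
def save(n,img): cv2.imwrite('pics/'+n,img[...,::-1])
E
python3 - <<'E'
from h import *
s=manip.read_state(); print(s, manip.tip_reach)
a=shot('scene'); 
for n in ['tray','tray_grip','pick_corner','rack','vial_a','cap_a_top','plug_a']:
    print('scene',n,[(np.round(w(a,d['at'])),round(d['confidence'],2)) for d in tip_of(n,'scene')])
b=shot('top')
for n in ['tray','tray_grip','pick_corner','rack','vial_a','cap_a_top','plug_a','beaker','bottle_big','bottle_small','wrench','collar','screwdriver','gasket_tin']:
    print('top',n,[(np.round(w(b,d['at'])),round(d['confidence'],2)) for d in tip_of(n,'top')])
print({k:v for k,v in b.items() if k not in('color','z_map')})
save('scene.png',cv2.resize(a['color'],(800,600)));save('top.png',cv2.resize(b['color'],(800,600)))
E
```

```text
pics
{'clock': 0.0, 'joints': array([ 1.24839386e+00,  3.00472915e-01,  1.52159635e+00, -1.55152772e-06,
        1.32066964e+00, -6.66094396e-02]), 'qd': array([ 0.00152423,  0.00050996, -0.00056495, -0.00106779,  0.00019282,
       -0.00110017]), 'effort': array([-1.13074275e-03, -5.31805408e+01, -3.52740884e+01,  7.08012516e-02,
        2.43549328e-02, -8.16635634e-05]), 'eef_pos': array([139.0890953 , 531.8745987 , 223.87885493]), 'eef_rot': array([-3.14044885e+00, -7.47951251e-05,  2.88579997e+00]), 'wrist_force': array([-0.49593861, -0.14495054, -0.40028276]), 'moment': array([0.01174429, 0.02134359, 0.02213463]), 'finger_gap': 94.19460271828946} 19.0
scene tray [(array([256., 326.,  -0.]), 0.92), (array([ 325., -144.,    2.]), 0.89), (array([517., 171.,   3.]), 0.64), (array([545., 281.,   6.]), 0.59)]
scene tray_grip [(array([ 321., -149.,   78.]), 0.8), (array([255., 325.,  81.]), 0.67), (array([516., 173.,  81.]), 0.66), (array([516., 172.,   3.]), 0.29)]
scene pick_corner [(array([545., 280.,   8.]), 0.71), (array([ 437., -169.,    4.]), 0.68), (array([140., 334.,   4.]), 0
[... 1986 characters left out ...]
om_camera': array([[ 3.87836453e-03,  9.86496186e-01, -1.63738305e-01,
         3.21101687e+02],
       [-9.99856287e-01,  6.52779034e-03,  1.56458998e-02,
         9.62961518e+00],
       [ 1.65034698e-02,  1.63654093e-01,  9.86379731e-01,
         1.25718636e+03],
       [ 0.00000000e+00,  0.00000000e+00,  0.00000000e+00,
         1.00000000e+00]]), 'W': array([[ 3.87836453e-03,  9.86496186e-01, -1.63738305e-01,
         3.21101687e+02],
       [-9.99856287e-01,  6.52779034e-03,  1.56458998e-02,
         9.62961518e+00],
       [ 1.65034698e-02,  1.63654093e-01,  9.86379731e-01,
         1.25718636e+03],
       [ 0.00000000e+00,  0.00000000e+00,  0.00000000e+00,
         1.00000000e+00]])}
```

View pics/top.png

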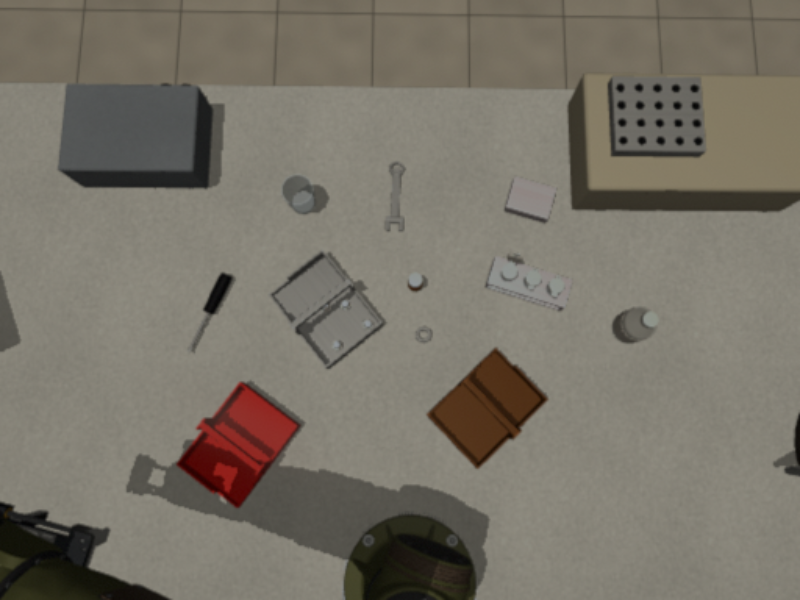

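View pics/scene.png

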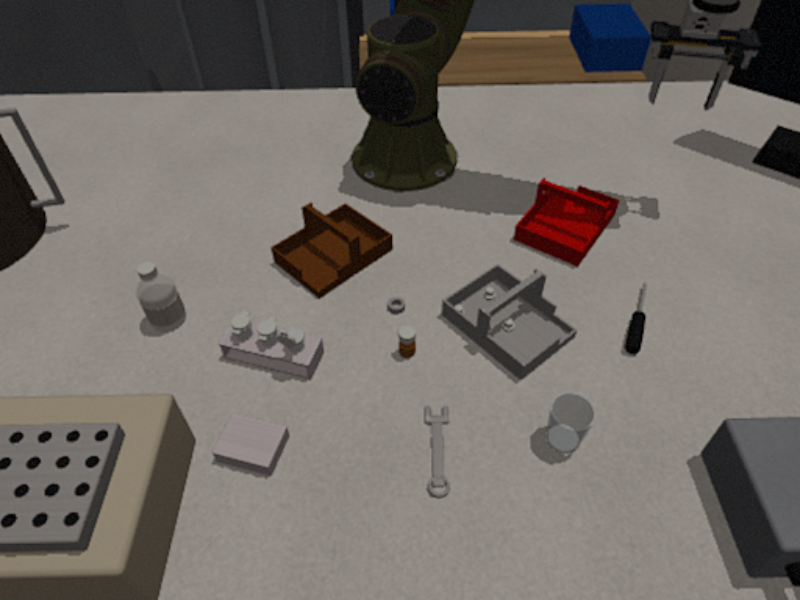

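The scene has three tray-shaped things in the top picture: steel at (328,310), red at (240,445) and brown at (488,408). The grey steel one holds the white stoppers, so I choose it. The rack is at (530,283) px, and its leftmost vial, at (511,268), has the open cap. It stands at about (609,-198,86). First I'll go above the rack, fingers shut.

Call:
send_rows --plan '[{"travel":[-29,-29,0],"delta_rot":[0,0,0],"fingers":1},{"travel":[-29,-29,0],"delta_rot":[0,0,0],"fingers":1},{"travel":[-29,-29,0],"delta_rot":[0,0,0],"fingers":1},{"travel":[-29,-29,0],"delta_rot":[0,0,0],"fingers":1},{"travel":[-29,-29,0],"delta_rot":[0,0,0],"fingers":1},{"travel":[-29,-29,0],"delta_rot":[0,0,0],"fingers":1},{"travel":[-29,-29,0],"delta_rot":[0,0,0],"fingers":1},{"travel":[-29,-29,0],"delta_rot":[0,0,0],"fingers":1},{"travel":[-29,-29,0],"delta_rot":[0,0,0],"fingers":1},{"travel":[-29,-29,0],"delta_rot":[0,0,0],"fingers":1},{"travel":[-29,-29,0],"delta_rot":[0,0,0],"fingers":1},{"travel":[-29,-29,0],"delta_rot":[0,0,0],"fingers":1},{"travel":[-29,-29,0],"delta_rot":[0,0,0],"fingers":1},{"travel":[-29,-29,0],"delta_rot":[0,0,0],"fingers":1},{"travel":[-29,-29,0],"delta_rot":[0,0,0],"fingers":1},{"travel":[-29,-29,0],"delta_rot":[0,0,0],"fingers":1},{"travel":[-29,-29,0],"delta_rot":[0,0,0],"fingers":1},{"travel":[-29,-29,0],"delta_rot":[0,0,0],"fingers":1},{"travel":[-29,-29,0],"delta_rot":[0,0,0],"fingers":1},{"travel":[0,0,0],"delta_rot":[0,0,0],"fingers":1}]'

```text
clock: 3.65
eef_pos: [533.3, -142.2, 223.8]
eef_rot: [-3.141, -0.001, 2.883]
wrist_force: [-0.8, -0.5, -0.2]
finger_gap: 0.5
```

```bash
python3 - <<'E'
from h import *
s=manip.read_state(); print(s['eef_pos'],s['eef_rot'],s['joints'],s['finger_gap'],s['clock'])
a=shot('wrist'); 
for n in ['rack','vial_a','cap_a_top']:
    print(n,[(np.round(w(a,d['at'])),round(d['confidence'],2)) for d in tip_of(n,'wrist')])
P=cloud(a)
# heights above 78 near rack
m=(P[...,2]>80)&(P[...,2]<120)&(np.abs(P[...,0]-605)<40)&(np.abs(P[...,1]+200)<45)
q=P[m]; print(len(q), np.nanmin(q,0),np.nanmax(q,0),np.nanmean(q,0)) if len(q) else 0
print(a['tool_from_camera'].round(2))
save('w1.png',cv2.resize(a['color'],(640,480)))
E
```

```text
[ 533.25265663 -142.18567443  223.80621872] [-3.14149423e+00 -7.32033037e-04  2.88349532e+00] [-3.26875292e-01  3.05028557e-01  1.51585113e+00 -1.53235664e-04
  1.32143651e+00 -1.63953645e+00] 0.5240739945179609 3.65
rack [(array([ 574., -238.,   -3.]), 0.92)]
vial_a [(array([ 562., -281.,    7.]), 0.73), (array([ 570., -234.,    7.]), 0.69), (array([ 582., -194.,    7.]), 0.61)]
cap_a_top [(array([ 608., -197.,   86.]), 0.44)]
12 [ 601.10081658 -207.97230581   80.01484468] [ 605.37674341 -194.77031559   82.44517189] [ 603.042251   -201.36194403   81.16664215]
[[  -0.      0.97    0.25   72.73]
 [   1.     -0.      0.     -0.96]
 [   0.      0.25   -0.97 -161.07]
 [   0.      0.      0.      1.  ]]
```

View pics/w1.png

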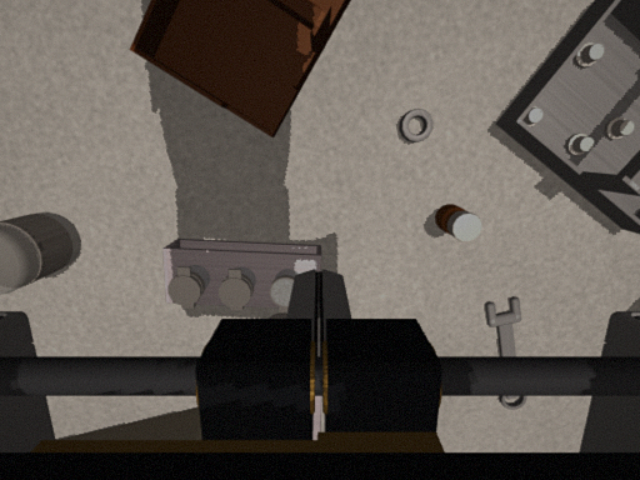

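The wrist view shows the rack's vials at (187,287), (235,288) and (288,290) px. The open cap is hidden behind the fingers. The numbers agree: vial about (583,-191), cap standing near upright on its far side. Next I go behind the cap and down.

Call:
send_rows --plan '[{"travel":[-37,-12,0],"delta_rot":[0,0,0],"fingers":1},{"travel":[-37,-12,0],"delta_rot":[0,0,0],"fingers":1},{"travel":[-37,-11,0],"delta_rot":[0,0,0],"fingers":1},{"travel":[0,0,25],"delta_rot":[0,0,0],"fingers":1},{"travel":[0,0,25],"delta_rot":[0,0,0],"fingers":1},{"travel":[0,0,20],"delta_rot":[0,0,0],"fingers":1},{"travel":[0,0,20],"delta_rot":[0,0,0],"fingers":1},{"travel":[0,0,20],"delta_rot":[0,0,0],"fingers":1},{"travel":[0,0,0],"delta_rot":[0,0,0],"fingers":1}]'

```text
clock: 4.97
eef_pos: [630.7, -201.9, 112.8]
eef_rot: [3.141, -0.003, 2.886]
wrist_force: [-0.2, -0.9, 0.1]
finger_gap: 0.1
```

```bash
python3 - <<'E'
from h import *
a=shot('scene'); save('s2.png',cv2.resize(a['color'][170:260,120:240],(800,600),interpolation=cv2.INTER_CUBIC))
E
```

```text
(no output)
```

View pics/s2.png

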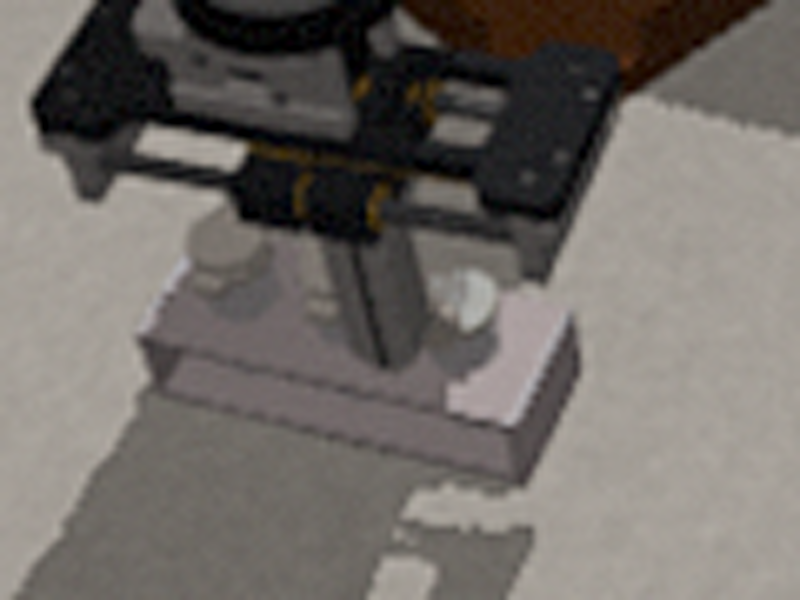

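```bash
python3 - <<'E'
from h import *
a=shot('scene'); P=cloud(a)
for u,v in [(190,215),(192,213),(188,214),(178,222),(178,215),(154,207)]: print(u,v,P[v,u].round())
for n in ['vial_a','cap_a_top']:
    print(n,[(np.round(w(a,d['at'])),round(d['confidence'],2)) for d in tip_of(n,'scene')])
m=masks_of('cap_a','scene'); print([(d['confidence'],np.nanmedian(P[d['region']],0).round(),d['region'].sum()) for d in m])
T=tool(); t=T@[0,0,19,1]; print('tip',t[:3].round(), 'in vial frame', )
E
```

```text
190 215 [ 585. -183.   67.]
192 213 [ 581. -178.   69.]
188 214 [ 584. -188.   69.]
178 222 [ 641. -200.  110.]
178 215 [ 644. -194.  139.]
154 207 [ 562. -276.   73.]
vial_a [(array([ 579., -190.,    7.]), 0.71), (array([ 571., -232.,    2.]), 0.5), (array([ 612., -194.,   88.]), 0.47), (array([ 570., -233.,   75.]), 0.18)]
cap_a_top [(array([ 609., -197.,   90.]), 0.45)]
[(0.47, array([ 562., -277.,   75.]), np.int64(86))]
tip [ 632. -202.   96.] in vial frame
```

The white disc at (470,300) in that crop is the open mouth, at (585,-183,68). The cap itself is behind the finger, where I expected it. I'll sweep over it now.

Call:
send_rows --plan '[{"travel":[8,0,0],"delta_rot":[0,0,0],"fingers":1},{"travel":[8,0,0],"delta_rot":[0,0,0],"fingers":1},{"travel":[8,0,0],"delta_rot":[0,0,0],"fingers":1},{"travel":[8,0,0],"delta_rot":[0,0,0],"fingers":1},{"travel":[8,0,0],"delta_rot":[0,0,0],"fingers":1},{"travel":[8,0,0],"delta_rot":[0,0,0],"fingers":1},{"travel":[4,0,0],"delta_rot":[0,0,0],"fingers":1},{"travel":[0,0,0],"delta_rot":[0,0,0],"fingers":1}]'

```text
clock: 6.22
eef_pos: [580.9, -189.2, 114.6]
eef_rot: [-3.142, 0.0, 2.886]
wrist_force: [1.2, 0.2, -0.0]
finger_gap: 0.5
```

Call:
send_rows --plan '[{"travel":[0,0,4],"delta_rot":[0,0,0],"fingers":1},{"travel":[0,0,4],"delta_rot":[0,0,0],"fingers":1},{"travel":[0,0,4],"delta_rot":[0,0,0],"fingers":1},{"travel":[0,0,3],"delta_rot":[0,0,0],"fingers":1},{"travel":[0,0,2],"delta_rot":[0,0,0],"fingers":1},{"travel":[0,0,0],"delta_rot":[0,0,0],"fingers":1}]'

```text
clock: 6.98
eef_pos: [581.0, -189.2, 97.3]
eef_rot: [3.142, -0.0, 2.886]
wrist_force: [0.2, -0.4, 0.5]
finger_gap: 0.7
```

Call:
send_rows --plan '[{"travel":[0,0,1.5],"delta_rot":[0,0,0],"fingers":1},{"travel":[0,0,1],"delta_rot":[0,0,0],"fingers":1},{"travel":[0,0,1],"delta_rot":[0,0,0],"fingers":1},{"travel":[0,0,0],"delta_rot":[0,0,0],"fingers":1}]'

```text
clock: 7.48
eef_pos: [581.1, -189.2, 94.3]
eef_rot: [-3.142, 0.0, 2.886]
wrist_force: [-1.4, -0.2, 4.8]
finger_gap: 0.4
```

Call:
send_rows --plan '[{"travel":[0,0,0.7],"delta_rot":[0,0,0],"fingers":1},{"travel":[0,0,0],"delta_rot":[0,0,0],"fingers":1}]'

```text
clock: 7.72
eef_pos: [581.1, -189.2, 94.1]
eef_rot: [-3.141, 0.0, 2.886]
wrist_force: [-4.7, 1.7, 10.7]
finger_gap: 0.4
```

Call:
send_rows --plan '[{"travel":[0,0,-30],"delta_rot":[0,0,0],"fingers":1},{"travel":[0,0,-50],"delta_rot":[0,0,0],"fingers":1},{"travel":[0,0,-50],"delta_rot":[0,0,0],"fingers":1},{"travel":[9,33,-20],"delta_rot":[0,0,0],"fingers":0.5},{"travel":[9,33,0],"delta_rot":[0,0,0],"fingers":0},{"travel":[9,33,0],"delta_rot":[0,0,0],"fingers":-1},{"travel":[9,33,0],"delta_rot":[0,0,0],"fingers":-1},{"travel":[9,33,0],"delta_rot":[0,0,0],"fingers":-1},{"travel":[9,33,0],"delta_rot":[0,0,0],"fingers":-1},{"travel":[9,33,0],"delta_rot":[0,0,0],"fingers":-1},{"travel":[9,33,0],"delta_rot":[0,0,0],"fingers":-1},{"travel":[9,33,0],"delta_rot":[0,0,0],"fingers":-1},{"travel":[9,33,0],"delta_rot":[0,0,0],"fingers":-1},{"travel":[0,0,0],"delta_rot":[0,0,0],"fingers":-1}]'

```text
clock: 9.48
eef_pos: [577.2, 154.7, 242.9]
eef_rot: [3.142, -0.0, 2.888]
wrist_force: [0.9, -0.8, 1.1]
finger_gap: 93.9
```

```bash
python3 - <<'E'
from h import *
s=manip.read_state(); print(s['eef_pos'],s['eef_rot'],s['joints'],s['finger_gap'],s['clock'])
b=shot('scene'); P=cloud(b)
for n in ['vial_a','cap_a_top']:
    print(n,[(np.round(w(b,d['at'])),round(d['confidence'],2)) for d in tip_of(n,'scene')])
a=shot('wrist'); Q=cloud(a)
for n in ['tray','tray_grip','pick_corner','plug_a']:
    print(n,[(np.round(w(a,d['at'])),round(d['confidence'],2)) for d in tip_of(n,'wrist')])
# handle top points
m=(Q[...,2]>80)&(Q[...,2]<97)&(np.hypot(Q[...,0]-517,Q[...,1]-172)<90); q=Q[m]; print(len(q),q.mean(0) if len(q) else 0)
if len(q)>10:
    _,_,V=np.linalg.svd(q[:,:2]-q[:,:2].mean(0),full_matrices=False); print('dir',V, np.degrees(np.arctan2(V[0,1],V[0,0])), np.ptp((q[:,:2]-q[:,:2].mean(0))@V.T,axis=0), q[:,2].max())
    t=(q[:,:2]-q[:,:2].mean(0))@V[0]; print('mid',q[:,:2].mean(0)+V[0]*(t.max()+t.min())/2)
crop=cv2.resize(b['color'][170:260,120:240],(400,300),interpolation=cv2.INTER_CUBIC)
big=cv2.resize(a['color'],(640,480)); out=np.zeros((600,800,3),np.uint8); out[:480,:640]=big; out[300:,400:]=crop
save('w3.png',out)
E
```

```text
[577.21111836 154.65703365 242.93521985] [ 3.14150122e+00 -2.68036619e-04  2.88831134e+00] [ 2.00418821e-01  3.94336474e-01  1.35165465e+00  2.02760000e-04
  1.39580238e+00 -1.11713151e+00] 93.92909209075019 9.475
vial_a [(array([ 555., -274.,    8.]), 0.63), (array([ 581., -183.,    6.]), 0.58), (array([ 573., -234.,    6.]), 0.47)]
cap_a_top [(array([ 569., -232.,    5.]), 0.72)]
tray [(array([514., 172.,   2.]), 0.77)]
tray_grip [(array([513., 169.,  82.]), 0.94)]
pick_corner [(array([ 436., -168.,    6.]), 0.8), (array([544., 275.,   4.]), 0.77), (array([521., 171.,  -1.]), 0.5)]
plug_a [(array([483.,  84.,   8.]), 0.72), (array([448., 142.,   4.]), 0.7), (array([517., 169.,  -2.]), 0.57), (array([526., 129.,   2.]), 0.56), (array([524., 170.,  -3.]), 0.49)]
1623 [514.27715928 172.33296118  89.67801547]
dir [[ 0.63472025 -0.77274201]
 [ 0.77274201  0.63472025]] -50.600761215822786 [140.4162905   23.87029751] 92.1850486949607
mid [516.60462047 169.4993868 ]
```

View pics/w3.png

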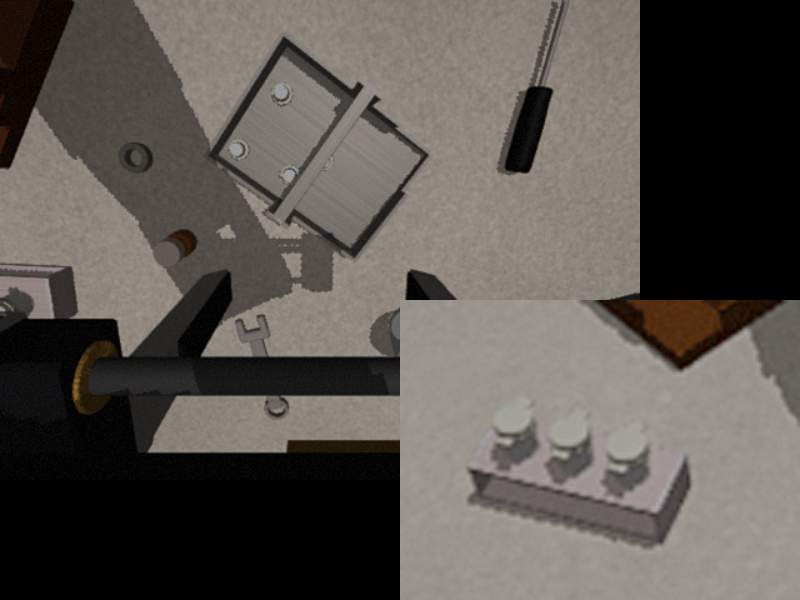

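All three caps now look shut in the inset, around (515,425), (568,437) and (627,450). In the wrist view the low-walled corner is at (427,150) px, about (544,275), and all four stoppers lie in the tray. The handle centre is about (515.5,170.5) and the tray yaw 39.4°.

Call:
send_rows --plan '[{"travel":[32,0,0],"delta_rot":[0,0,0],"fingers":-1},{"travel":[31.7,0,0],"delta_rot":[0,0,0],"fingers":-1},{"travel":[0,0,15],"delta_rot":[0,0,6],"fingers":-1},{"travel":[0,0,15],"delta_rot":[0,0,6],"fingers":-1},{"travel":[0,0,15],"delta_rot":[0,0,6],"fingers":-1},{"travel":[0,0,15],"delta_rot":[0,0,6],"fingers":-1},{"travel":[0,0,0],"delta_rot":[0,0,6],"fingers":-1},{"travel":[0,0,0],"delta_rot":[0,0,6],"fingers":-1},{"travel":[0,0,0],"delta_rot":[0,0,0],"fingers":-1}]'

```text
clock: 11.0
eef_pos: [515.9, 168.7, 183.3]
eef_rot: [3.141, 0.0, 2.258]
wrist_force: [-0.1, 1.4, -0.3]
finger_gap: 94.2
```

```bash
python3 - <<'E'
from h import *
T=tool(); print(manip.read_state()['joints'].round(3)); a=shot('wrist'); Q=cloud(a)
m=(Q[...,2]>84)&(Q[...,2]<95)&(np.hypot(Q[...,0]-515,Q[...,1]-170)<90); q=Q[m]
p=(q-T[:3,3])@T[:3,:3]; print(len(q),np.percentile(p,[1,50,99],axis=0).round(1))
_,_,V=np.linalg.svd(p[:,:2]-p[:,:2].mean(0),full_matrices=False); print(V[0])
print(T.round(3)); print([(((np.linalg.inv(T))@np.r_[w(a,d['at']),1])[:3].round(1),d['confidence']) for d in tip_of('tray_grip','wrist')])
E
```

```text
[ 0.249  0.321  1.592 -0.     1.228 -0.438]
2025 [[-68.7  -9.3  91.9]
 [  5.5   1.2  93.5]
 [ 69.8  11.3  95.8]]
[-9.99999964e-01  2.70143557e-04]
[[ -0.634   0.773   0.    515.924]
 [  0.773   0.634   0.    168.714]
 [ -0.      0.     -1.    183.336]
 [  0.      0.      0.      1.   ]]
[(array([  1.3,   3. , 101.3]), 0.94)]
```

Call:
send_rows --plan '[{"travel":[0.5,1,25],"delta_rot":[0,0,0],"fingers":-1},{"travel":[0,0,25],"delta_rot":[0,0,0],"fingers":-1},{"travel":[0,0,25],"delta_rot":[0,0,0],"fingers":-1},{"travel":[0,0,18],"delta_rot":[0,0,0],"fingers":-1},{"travel":[0,0,10],"delta_rot":[0,0,0],"fingers":-1},{"travel":[0,0,0],"delta_rot":[0,0,0],"fingers":-0.3},{"travel":[0,0,0],"delta_rot":[0,0,0],"fingers":0.3},{"travel":[0,0,0],"delta_rot":[0,0,0],"fingers":0.6},{"travel":[0,0,0],"delta_rot":[0,0,0],"fingers":1},{"travel":[0,0,0],"delta_rot":[0,0,0],"fingers":1},{"travel":[0,0,0],"delta_rot":[0,0,0],"fingers":1},{"travel":[0,0,0],"delta_rot":[0,0,0],"fingers":1}]' --grip_force 55

```text
clock: 12.6
eef_pos: [516.3, 170.0, 80.3]
eef_rot: [3.142, 0.0, 2.257]
wrist_force: [0.1, 1.1, -0.2]
finger_gap: 27.3
```

Call:
send_rows --plan '[{"travel":[0,0,0],"delta_rot":[0,0,0],"fingers":1},{"travel":[0,0,0],"delta_rot":[0,0,0],"fingers":1},{"travel":[0,0,0],"delta_rot":[0,0,0],"fingers":1}]'

```text
clock: 12.98
eef_pos: [516.4, 170.1, 80.3]
eef_rot: [3.141, 0.0, 2.258]
wrist_force: [1.6, 0.5, -0.5]
finger_gap: 11.5
```

Call:
send_rows --plan '[{"travel":[0,0,-5],"delta_rot":[0,0,0],"fingers":1},{"travel":[0,0,-12],"delta_rot":[0,0,0],"fingers":1},{"travel":[0,0,-20],"delta_rot":[0,0,0],"fingers":1},{"travel":[0,0,-25],"delta_rot":[0,0,0],"fingers":1},{"travel":[0,0,-25],"delta_rot":[0,0,0],"fingers":1},{"travel":[0,0,-25],"delta_rot":[0,0,0],"fingers":1},{"travel":[0,0,-25],"delta_rot":[0,0,0],"fingers":1},{"travel":[0,0,-25],"delta_rot":[0,0,0],"fingers":1},{"travel":[0,0,-25],"delta_rot":[0,0,0],"fingers":1},{"travel":[0,0,-20],"delta_rot":[0,0,0],"fingers":1},{"travel":[0,0,-12],"delta_rot":[0,0,0],"fingers":1},{"travel":[0,0,-5],"delta_rot":[0,0,0],"fingers":1},{"travel":[0,0,0],"delta_rot":[0,0,0],"fingers":1}]'

```text
clock: 14.6
eef_pos: [516.2, 170.0, 304.0]
eef_rot: [-3.141, -0.0, 2.257]
wrist_force: [-0.3, 0.0, -4.3]
finger_gap: 11.5
```

Call:
send_rows --plan '[{"travel":[0,0,0],"delta_rot":[1.53,-1.29,0],"fingers":1},{"travel":[0,0,0],"delta_rot":[1.53,-1.29,0],"fingers":1},{"travel":[0,0,0],"delta_rot":[0.77,-0.64,0],"fingers":1},{"travel":[0,0,0],"delta_rot":[0.46,-0.39,0],"fingers":1},{"travel":[0,0,0],"delta_rot":[0.46,-0.39,0],"fingers":1},{"travel":[0,0,0],"delta_rot":[0.46,-0.39,0],"fingers":1},{"travel":[0,0,0],"delta_rot":[0.46,-0.39,0],"fingers":1},{"travel":[0,0,0],"delta_rot":[0.46,-0.39,0],"fingers":1},{"travel":[0,0,0],"delta_rot":[0.46,-0.39,0],"fingers":1},{"travel":[0,0,0],"delta_rot":[0.46,-0.39,0],"fingers":1},{"travel":[0,0,0],"delta_rot":[0.46,-0.39,0],"fingers":1},{"travel":[0,0,0],"delta_rot":[0.46,-0.39,0],"fingers":1},{"travel":[0,0,0],"delta_rot":[0.46,-0.39,0],"fingers":1},{"travel":[0,0,0],"delta_rot":[0,0,0],"fingers":1},{"travel":[0,0,0],"delta_rot":[0,0,0],"fingers":1},{"travel":[0,0,0],"delta_rot":[0,0,0],"fingers":1},{"travel":[0,0,0],"delta_rot":[0,0,0],"fingers":1}]'

```text
clock: 16.73
eef_pos: [516.3, 169.9, 304.3]
eef_rot: [-2.994, 0.124, 2.267]
wrist_force: [-0.8, 0.1, -3.5]
finger_gap: 11.5
```

```bash
cat > look.py <<'E'
from h import *
import sys
T=tool(); s=manip.read_state(); print(s['eef_pos'].round(1), 'tilt',np.degrees(np.arccos(-T[2,2])).round(1), s['joints'].round(2),s['finger_gap'],s['wrist_force'].round(1),s['clock'])
tr=lambda p:(lambda q:np.array([q[1],q[0],80-q[2]]))((np.linalg.inv(T)@np.r_[p,1])[:3]).round(0)
for n in ['wrist','scene','top']:
    a=shot(n)
    for k in ['plug_a','pick_corner']: print(n,k,[(tr(w(a,d['at'])),round(d['confidence'],2)) for d in tip_of(k,n)])
    if len(sys.argv)>2 and n==sys.argv[2]: save(sys.argv[1],cv2.resize(a['color'],(640,480)))
E
python3 look.py t1.png wrist
```

```text
[516.3 169.9 304.3] tilt 11.0 [ 0.33  0.3   1.35 -0.17  1.59 -0.35] 11.522948982913459 [-0.8  0.1 -3.5] 16.725
wrist plug_a [(array([-72.,  24.,   3.]), 0.74), (array([4., 2., 0.]), 0.62), (array([-79., -46.,   7.]), 0.5), (array([ -32., -424., -293.]), 0.17)]
wrist pick_corner [(array([89., 64.,  5.]), 0.91), (array([-226., -168., -280.]), 0.57)]
scene plug_a [(array([ 9., -1.,  6.]), 0.63), (array([-67.,  30.,  -2.]), 0.4)]
scene pick_corner [(array([-229., -174., -280.]), 0.67), (array([92., 67., 10.]), 0.62), (array([-146.,  398., -198.]), 0.6)]
top plug_a [(array([-67.,  26.,   3.]), 0.59), (array([-70., -45.,   7.]), 0.53), (array([-14., -38.,   5.]), 0.37)]
top pick_corner [(array([-226., -171., -282.]), 0.88), (array([-357., -406., -337.]), 0.41)]
```

View pics/t1.png

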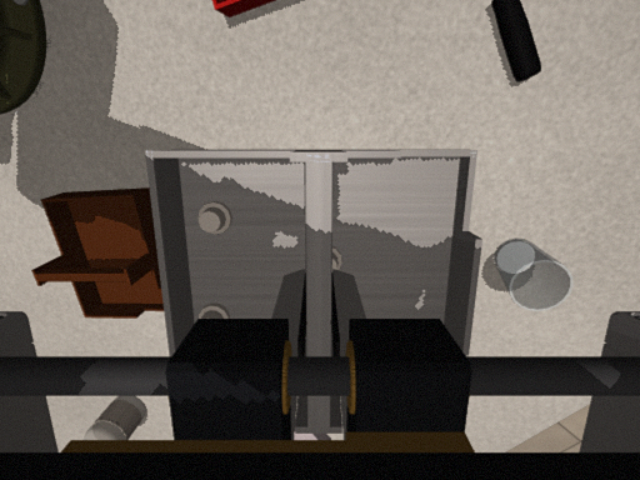

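At 11° nothing has slid yet: stoppers at (213,217), (213,315) and (335,260) px, low corner at upper right (470,157). I'll keep creeping.

Call:
send_rows --plan '[{"travel":[0,0,0],"delta_rot":[0.38,-0.32,0],"fingers":1},{"travel":[0,0,0],"delta_rot":[0.38,-0.32,0],"fingers":1},{"travel":[0,0,0],"delta_rot":[0.38,-0.32,0],"fingers":1},{"travel":[0,0,0],"delta_rot":[0.38,-0.32,0],"fingers":1},{"travel":[0,0,0],"delta_rot":[0.38,-0.32,0],"fingers":1},{"travel":[0,0,0],"delta_rot":[0.38,-0.32,0],"fingers":1},{"travel":[0,0,0],"delta_rot":[0,0,0],"fingers":1},{"travel":[0,0,0],"delta_rot":[0,0,0],"fingers":1},{"travel":[0,0,0],"delta_rot":[0,0,0],"fingers":1},{"travel":[0,0,0],"delta_rot":[0,0,0],"fingers":1}]'

```text
clock: 18.42
eef_pos: [516.3, 169.9, 304.3]
eef_rot: [-2.953, 0.157, 2.272]
wrist_force: [0.1, 0.6, -3.1]
finger_gap: 11.6
```

```bash
python3 look.py
```

```text
[516.3 169.9 304.3] tilt 14.0 [ 0.35  0.31  1.34 -0.21  1.62 -0.34] 11.570814002172606 [ 0.1  0.6 -3.1] 18.425
wrist plug_a [(array([ 3., -3.,  1.]), 0.63), (array([-81., -45.,   3.]), 0.62), (array([-70.,  25.,   6.]), 0.58)]
wrist pick_corner [(array([88., 66.,  5.]), 0.8)]
scene plug_a [(array([ 7., -2.,  6.]), 0.55), (array([-66.,  29.,  -1.]), 0.48)]
scene pick_corner [(array([89., 68.,  7.]), 0.9), (array([-132.,  406., -191.]), 0.79), (array([-214., -160., -292.]), 0.74)]
top plug_a [(array([-147., -289., -303.]), 0.7), (array([-72., -45.,   6.]), 0.59), (array([-66.,  25.,   1.]), 0.52), (array([-17., -40.,   5.]), 0.5)]
top pick_corner [(array([-214., -158., -297.]), 0.74), (array([  -9., -124., -254.]), 0.49)]
```

Call:
send_rows --plan '[{"travel":[0,0,0],"delta_rot":[0.38,-0.32,0],"fingers":1},{"travel":[0,0,0],"delta_rot":[0.38,-0.32,0],"fingers":1},{"travel":[0,0,0],"delta_rot":[0.38,-0.32,0],"fingers":1},{"travel":[0,0,0],"delta_rot":[0.38,-0.32,0],"fingers":1},{"travel":[0,0,0],"delta_rot":[0.38,-0.32,0],"fingers":1},{"travel":[0,0,0],"delta_rot":[0.38,-0.32,0],"fingers":1},{"travel":[0,0,0],"delta_rot":[0.38,-0.32,0],"fingers":1},{"travel":[0,0,0],"delta_rot":[0.38,-0.32,0],"fingers":1},{"travel":[0,0,0],"delta_rot":[0,0,0],"fingers":1},{"travel":[0,0,0],"delta_rot":[0,0,0],"fingers":1},{"travel":[0,0,0],"delta_rot":[0,0,0],"fingers":1},{"travel":[0,0,0],"delta_rot":[0,0,0],"fingers":1}]'

```text
clock: 20.38
eef_pos: [516.3, 169.9, 304.3]
eef_rot: [-2.898, 0.201, 2.282]
wrist_force: [-0.6, 0.3, -4.9]
finger_gap: 11.6
```

```bash
python3 look.py
```

```text
[516.3 169.9 304.3] tilt 18.0 [ 0.37  0.34  1.31 -0.27  1.65 -0.31] 11.633234738818409 [-0.6  0.3 -4.9] 20.375
wrist plug_a [(array([-80., -47.,   7.]), 0.74), (array([ 3., -6.,  0.]), 0.7), (array([-72.,  22.,   5.]), 0.58)]
wrist pick_corner [(array([89., 63.,  4.]), 0.71)]
scene plug_a [(array([-68.,  28.,   2.]), 0.57), (array([-2., -0.,  1.]), 0.42), (array([ 8., -0.,  1.]), 0.38)]
scene pick_corner [(array([-191., -144., -312.]), 0.71), (array([-119.,  421., -179.]), 0.63), (array([89., 69.,  8.]), 0.58)]
top plug_a [(array([ -89., -246., -306.]), 0.67), (array([-66.,  27.,  -0.]), 0.61), (array([-72., -42.,   5.]), 0.57), (array([-13., -37.,   3.]), 0.56), (array([ 4., -2.,  3.]), 0.38)]
top pick_corner [(array([ -77.,  -53., -273.]), 0.74), (array([-192., -141., -311.]), 0.62), (array([-129., -273., -319.]), 0.52)]
```

Call:
send_rows --plan '[{"travel":[0,0,0],"delta_rot":[0.5,-0.42,0],"fingers":1},{"travel":[0,0,0],"delta_rot":[0.5,-0.42,0],"fingers":1},{"travel":[0,0,0],"delta_rot":[0.5,-0.42,0],"fingers":1},{"travel":[0,0,0],"delta_rot":[0.5,-0.42,0],"fingers":1},{"travel":[0,0,0],"delta_rot":[0.5,-0.42,0],"fingers":1},{"travel":[0,0,0],"delta_rot":[0.5,-0.42,0],"fingers":1},{"travel":[0,0,0],"delta_rot":[0,0,0],"fingers":1},{"travel":[0,0,0],"delta_rot":[0,0,0],"fingers":1},{"travel":[0,0,0],"delta_rot":[0,0,0],"fingers":1}]'

```text
clock: 21.95
eef_pos: [516.3, 169.9, 304.3]
eef_rot: [-2.843, 0.243, 2.294]
wrist_force: [-0.3, 1.2, -3.9]
finger_gap: 11.4
```

```bash
python3 look.py t2.png wrist
```

```text
[516.3 169.9 304.3] tilt 21.9 [ 0.4   0.36  1.29 -0.32  1.69 -0.3 ] 11.403671988455931 [-0.3  1.2 -3.9] 21.95
wrist plug_a [(array([64., 28.,  1.]), 0.85), (array([ 2., 27.,  6.]), 0.75), (array([-22.,  56.,   2.]), 0.62), (array([77., 58., -1.]), 0.55)]
wrist pick_corner [(array([87., 66.,  5.]), 0.73)]
scene plug_a [(array([-107., -255., -338.]), 0.59), (array([47., 56.,  4.]), 0.55), (array([-20.,  57.,   1.]), 0.48), (array([81., 33.,  7.]), 0.41), (array([82., 58.,  4.]), 0.39), (array([-144., -281., -356.]), 0.18)]
scene pick_corner [(array([92., 68.,  7.]), 0.72), (array([-103.,  432., -165.]), 0.65), (array([-172., -125., -325.]), 0.58)]
top plug_a [(array([-17.,  54.,   4.]), 0.53)]
top pick_corner [(array([-170., -121., -325.]), 0.68)]
```

View pics/t2.png

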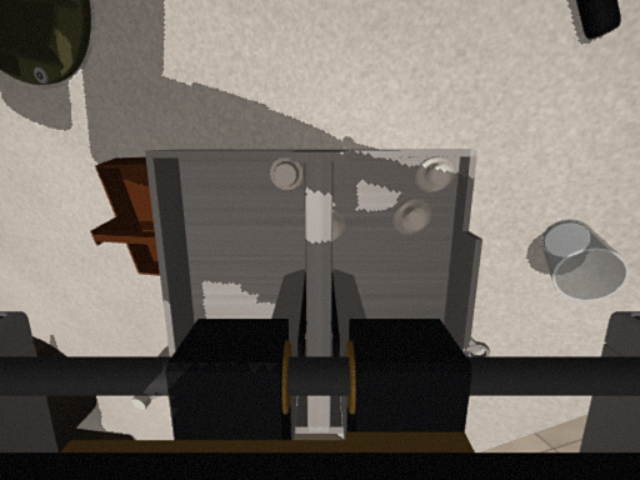

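They broke loose and are now sliding. One is in the corner at (437,173) px, with others at (412,215), (335,225) and (287,173). All are still in the tray. I'll hold briefly, then tilt to about 33°.

Call:
send_rows --plan '[{"travel":[0,0,0],"delta_rot":[0,0,0],"fingers":1},{"travel":[0,0,0],"delta_rot":[0,0,0],"fingers":1},{"travel":[0,0,0],"delta_rot":[0,0,0],"fingers":1},{"travel":[0,0,0],"delta_rot":[0,0,0],"fingers":1},{"travel":[0,0,0],"delta_rot":[0.77,-0.64,0],"fingers":1},{"travel":[0,0,0],"delta_rot":[0.77,-0.64,0],"fingers":1},{"travel":[0,0,0],"delta_rot":[0.77,-0.64,0],"fingers":1},{"travel":[0,0,0],"delta_rot":[0.77,-0.64,0],"fingers":1},{"travel":[0,0,0],"delta_rot":[0.77,-0.64,0],"fingers":1},{"travel":[0,0,0],"delta_rot":[0.77,-0.64,0],"fingers":1},{"travel":[0,0,0],"delta_rot":[0.77,-0.64,0],"fingers":1},{"travel":[0,0,0],"delta_rot":[0.77,-0.64,0],"fingers":1},{"travel":[0,0,0],"delta_rot":[0.77,-0.64,0],"fingers":1},{"travel":[0,0,0],"delta_rot":[0.77,-0.64,0],"fingers":1},{"travel":[0,0,0],"delta_rot":[0.77,-0.64,0],"fingers":1},{"travel":[0,0,0],"delta_rot":[0.77,-0.64,0],"fingers":1},{"travel":[0,0,0],"delta_rot":[0,0,0],"fingers":1},{"travel":[0,0,0],"delta_rot":[0,0,0],"fingers":1},{"travel":[0,0,0],"delta_rot":[0,0,0],"fingers":1},{"travel":[0,0,0],"delta_rot":[0,0,0],"fingers":1}]'

```text
clock: 24.9
eef_pos: [516.3, 170.0, 304.3]
eef_rot: [-2.666, 0.367, 2.347]
wrist_force: [0.1, -0.1, -4.4]
finger_gap: 11.6
```

```bash
python3 look.py t3.png wrist
```

```text
[516.3 170.  304.3] tilt 33.9 [ 0.46  0.44  1.24 -0.48  1.81 -0.26] 11.639743108172823 [ 0.1 -0.1 -4.4] 24.9
wrist plug_a [(array([36., 52.,  3.]), 0.91), (array([80., 55.,  1.]), 0.85), (array([55., 57.,  7.]), 0.64), (array([79., 33.,  1.]), 0.61)]
wrist pick_corner [(array([88., 63.,  5.]), 0.69)]
scene plug_a [(array([57., 57.,  4.]), 0.52), (array([82., 58.,  6.]), 0.41), (array([-1.,  1., 83.]), 0.41), (array([81., 37.,  9.]), 0.4), (array([40., 60.,  1.]), 0.39), (array([-201., -272., -506.]), 0.18)]
scene pick_corner [(array([90., 70.,  8.]), 0.7), (array([-101.,  -66., -365.]), 0.69), (array([ -72.,  464., -118.]), 0.65)]
top plug_a []
top pick_corner [(array([-101.,  -67., -365.]), 0.78), (array([89., 65.,  5.]), 0.7)]
```

View pics/t3.png

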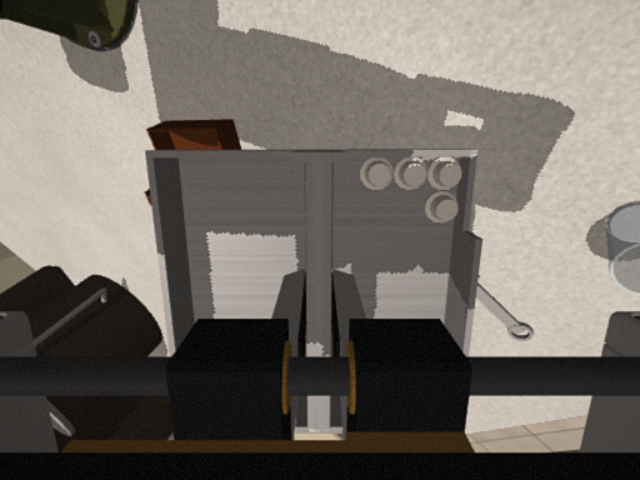

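All four stoppers are packed in the low corner: (445,173), (411,173), (376,173) and (441,207) px. They touch each other and the walls. I'll check once that nothing moves and the caps are shut, then hand in.

Call:
send_rows --plan '[{"travel":[0,0,0],"delta_rot":[0,0,0],"fingers":1},{"travel":[0,0,0],"delta_rot":[0,0,0],"fingers":1},{"travel":[0,0,0],"delta_rot":[0,0,0],"fingers":1},{"travel":[0,0,0],"delta_rot":[0,0,0],"fingers":1}]'

```text
clock: 25.85
eef_pos: [516.3, 170.0, 304.2]
eef_rot: [-2.666, 0.367, 2.347]
wrist_force: [0.4, -0.2, -4.0]
finger_gap: 11.3
```

```bash
python3 look.py | head -3; python3 - <<'E'
from h import *
P=cloud(shot('scene')); m=(np.abs(P[...,0]-583)<45)&(np.abs(P[...,1]+195)<25)
print('max z at cap', np.nanmax(P[m][:,2]))
print(manip.sign_off())
E
```

```text
[516.3 170.  304.2] tilt 33.9 [ 0.46  0.44  1.24 -0.48  1.81 -0.26] 11.327605240948841 [ 0.4 -0.2 -4. ] 25.85
wrist plug_a [(array([78., 34.,  1.]), 0.78), (array([37., 54.,  1.]), 0.68), (array([83., 57., -2.]), 0.68), (array([55., 57.,  6.]), 0.64)]
wrist pick_corner [(array([91., 62.,  5.]), 0.94)]
max z at cap 78.20349275698732
the job is handed in; nothing more can be done
None
```

I pressed the open flip cap shut first, then lifted the steel tray by its strap handle and tipped it about 34° towards its low-walled corner. It was handed in at about 26 s, still held up and still with a 55 N grip target; its lowest corner is about 170 mm above the bench by calculation.

- **Cap:** I pressed it down with about 11 N. All three caps looked shut in the picture taken afterwards. At hand-in the highest point at that vial was about 78 mm, against 75 mm for a shut lid.
- **Stoppers:** All four are in the low corner and touching, with three along the +y wall and one against the +x wall. They had not moved beyond measurement noise between the last two looks, about 1 s apart. The farthest sits about 56 mm from the corner point. I did not try to pack them tighter, because that could have shaken them out of the corner.
- **Disagreement:** They did not slide until somewhere between 18° and 22° of tilt, well above what a friction of 0.14 would suggest, so I crept up to that angle.

No other check failed. I did not re-measure the other items on the bench at the end; the arm only touched the cap and the tray.

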